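Wind the seed drill's shutter to its rider

ROBOT

A 6-joint arm with a two-finger parallel gripper is mounted at the origin on the work surface. World frame = base frame: x ahead of the robot, y to its left, z up, the work surface at z = 0. Lengths are in m, angles in rad, forces in N, time in s.
With the tool pointing down it reaches from about 0.3 to 0.85 m from the base axis. Payload 4.2 kg.
Tool frame: the origin (TCP) lies midway between the tips of the shut fingers; the grasp point (between the pads) lies 19 mm behind it; z points along the fingers, y is the direction in which the jaws open and shut (so a half turn about z gives the same grasp; the last joint's range is limited). The gripper opens to 91 mm and grips with 3 to 60 N. Pads are 32 mm wide; open, the fingers measure 118 mm over their backs; the gripper's body (76 mm by 178 mm) begins 60 mm behind the grasp point.
Start: joints at [-1.305, 0.32, 1.565, -0, 1.257, -0.02], TCP at [0.162, -0.552, 0.214] pointing down, gripper open.
Joint ranges: [-3.11, 3.11], [-0.84, 2.01], [0.21, 2.61], [-1.34, 4.49], [0.05, 2.63], [-2.56, 2.56]. Speed limits (rad/s): [2.57, 2.57, 3.14, 3.14, 3.14, 3.14].

INTERFACE

Orientations are given as a unit quaternion [x, y, z, w].
In Python, from station import r, vision gives the robot as it stands. The module is installed in compiled form; this text tells all that it offers.
- The arm moves only by the tool arm_command, never from a script. Its argument "steps" is a list that holds one entry, the list of rows, each a list of 7 numbers: the shift along the tool's x, y, z in m, then the turn, a rotation vector about the tool's x, y, z in degrees, then the gripper command: -1 is shut, 1 is fully open, values between are in proportion. In form: [[[x, y, z, ax, ay, az, gripper], ...]]. A call has 1 to 20 rows; each row is the pose to reach, as a shift and turn from the pose commanded when the call began, along the tool's axes at that moment; what a row does not reach only later rows make up. A row lasts 1/10 s, in which the tool goes at most 50 mm and 8.59 degrees, less where a joint would pass 70% of its speed; a pose out of reach is approached as far as the arm can. A call with a gripper value outside its range is refused whole. The fingers move at their own pace and stop on an object; "squeeze" is the grip in N (left out, the last holds). Time passes only in rows, so rows that repeat a pose let the fingers close. It gives the time, the measured TCP pose, the force and the opening at its end, in the units of the state.
- r.read_state(): the state, without advancing time (a new reading comes with each control period).
- vision.get_image(name): name is "scene" or "top" or "wrist"; returns a dict with "image" (400x640x3 uint8, red, green, blue), "fx", "fy", "cx", "cy" (pixels), "world_to_cam" (4x4, takes a point from world to camera coordinates). Camera axes: x right, y down, z forward; pixel columns grow to the right and rows downward; lengths in m; the calibration is good to about 2 mm. A picture is of the moment at which its call begins. There is no depth.
- r.finish_job(): hands the job in, once; it reports no verdict.
Trained networks look in the newest picture that a camera, given by its name, has taken for a name from the list of things; names that differ only in an ending like _2 or _b are one class to them, and where a whole thing is asked for, a point or a joint stands for the part that bears it (a point fixed in the world has none). Each returns a list of dicts, best first, with "conf" (0 to 1); they miss things now and then, are a little off and sometimes report something else, mostly with a low value. They report only what shows in the picture. A call takes as long as a camera call.
- vision.outline_of(camera, label): "region" (400x640 bool, what is visible of it) and "rect" ([left, top, right, bottom] in pixels, round what is visible of it).
The state is a dict: "time_s": time; "q": joint angles; "qvel": joint speeds; "effort": joint torques, N m; "position": TCP position; "ee_rot": TCP orientation; "force": force on the tool from outside, world axes, zero at the start; "moment": the same for the moment, N m; "opening": opening from 0.0 (shut) to 1.0 (fully open).
Only numpy, scipy, OpenCV 4.12 (cv2) and the standard library are available. Lean on these libraries where they do the work, as an engineer would, in place of code of your own. Each camera call takes 0.05 s, during which the arm holds its last target.

TASK

Set the seed rate: by stroking the wings of the steel wing knob round clockwise (seen from above) with shut fingertips, again and again, wind the shutter's little pointer along its slot until it stands in line with the point of the steel rider clip on the scale, then leave the knob clear. Push the wings gently, never pinch the knob or pull it up, do not touch the pointer itself, and leave the other things on the slab and on the unit where they are.

Things in the scene. Friction and masses are not known exactly. Their poses are not given: they have to be found in the camera images.
- unit: grey plastic seed metering unit screwed to the slab (all sizes in mm): box 130 (its x) by 220 (its y), 45 tall, its flat top being the deck. Origin at the centre of its underside, z up, x away from the robot at yaw 0; yaw varies. On the deck: wing knob (axis at unit x -20, y -45), hopper neck, and near the far (+x) edge a slot along the unit's y (at unit x 45) in which the pointer rides
- neck (a point): centre of the upper rim of the open rectangular hopper neck on the deck, axes as the unit's. The neck is 85 mm (unit x) by 62 (unit y), walls 4, 38 high above the deck. Its near wall stands 32.5 from the knob's axis on the axis's +y side, so fingertips cannot circle the knob fully there
- knob: steel wing knob: hub of 16 mm diameter and two flat opposite wings, 60 over both, 6 thick, from 8 to 28 above the deck. Origin on its turning axis at deck height, z up; its x axis runs along the wings (they lie at +x and -x). More than 30 N from the fingers is too rough
- knob_top (a point): point on the knob's turning axis, 28 mm above the deck (level with the wings' tops). Clockwise turning moves the pointer 36 mm per turn towards the unit's +y, anticlockwise moves it back; about 0.8 to 1.8 turns are needed. The knob turns with light friction (0.03 N m) and stays where it is left. Pulled up it would rise against a weak spring (4 N), at most 12
- shutter: the shutter's steel pointer: tab 14 by 6 mm with a 3 wide upright pin 9 high, riding in the slot on the deck, geared to the knob. Origin on its centre line at deck height, axes as the unit's; it slides along the unit's y. Must not be touched
- rider: steel rider clip fixed over the white scale strip on the deck's far edge (unit x 57 mm), 14 wide, 8 high, with a 3 wide point towards the slot. Origin on the centre line of its point at deck height, axes as the unit's. The pointer starts 30 to 65 short of it on the -y side; done when pointer and rider agree along the unit's y
- clutch_lever: steel motorcycle clutch lever, about 170 long, lying on the slab on the +y side of the unit (mm); origin at its underside. To be left alone
- sprinkler: green plastic sprinkler head, 44 across, 58 tall, standing on the slab on the -y side of the unit (mm); origin at its underside. To be left alone
- socket_cover: white ceramic electrical socket cover, disc 72 across, 12 thick, on the slab on the -y side of the unit (mm); origin at its underside. To be left alone
- seed_plate: round grey plastic seed plate from the drill, 84 across, 16 thick at its boss, on the slab behind the unit (+x side) (mm); origin at its underside. To be left alone
- loose_spanner: loose steel spanner, 150 long, lying on the slab in front of the unit (-x side) (mm); origin at its underside. To be left alone
- bolt: chrome bolt, 42 tall, standing on its 25 wide hexagon head on the unit's deck, beyond the hopper neck from the knob (mm); origin at its underside. To be left alone

How it is judged:
By the outcome, as a careful person would: the job done as asked, in the order asked, and still so for the second after the job is handed in, with the robot touching nothing.
It also fails if it takes over 67 s, if anything falls off the work surface, if the arm or the gripper's body presses on something with over 40 N, if the wrist force passes 120 N, or if a joint passes its speed limit or range.

## Working session

There is one attempt and no reset: what is moved stays moved. The work goes in short steps, Python scripts to look and compute and a tool call to move; the robot and the scene stay as the last step left them, time stands still between calls to the robot, and variables do not carry over. Pictures are saved under pics/ and viewed, and the job is handed in when it is done.

Besides the shell and the picture viewer there is one more tool, called as name(argument=value, ...), one argument or row to a line, values as JSON. arm_command: Moves the arm, as the interface text tells. Its arguments: {"type":"object","properties":{"steps":{"type":"array"},"squeeze":{"type":"number"}},"required":["steps"]}

```bash
mkdir -p pics; ls; cat > h.py <<'E'
from station import r, vision
import numpy as np, cv2
def snap(n,f):
    d=vision.get_image(n); cv2.imwrite('pics/'+f,d['image'][:,:,::-1]); return d
def proj(d,p):
    p=np.atleast_2d(p); c=(d['world_to_cam']@np.c_[p,np.ones(len(p))].T)[:3]
    return np.c_[d['fx']*c[0]/c[2]+d['cx'],d['fy']*c[1]/c[2]+d['cy']]
def back(d,uv,z):
    T=np.linalg.inv(d['world_to_cam']); o=T[:3,3]
    v=T[:3,:3]@np.array([(uv[0]-d['cx'])/d['fx'],(uv[1]-d['cy'])/d['fy'],1]); return o+v*(z-o[2])/v[2]
E
python3 - <<'E'
from h import *
s=r.read_state(); print(s)
for n in ['scene','top']:
    d=snap(n,n+'0.png'); print(n,d['fx'],np.linalg.inv(d['world_to_cam']).round(3))
    for l in ['unit','knob','shutter','rider','neck','bolt']:
        o=vision.outline_of(n,l)
        print(n,l,[(round(x['conf'],2),x['rect']) for x in o[:2]])
E
```

```text
pics
{'time_s': 0.0, 'q': array([-1.30500160e+00,  3.20285081e-01,  1.56564201e+00, -2.73357098e-05,
        1.25741279e+00, -1.99910444e-02]), 'qvel': array([-0.00089663,  0.00013885, -0.00028147,  0.00033076, -0.00032467,
        0.00158799]), 'effort': array([ 1.74060817e-03, -4.12457621e+01, -2.31968057e+01,  7.29765859e-02,
        4.57936130e-02, -1.51984709e-04]), 'position': array([ 0.161966  , -0.55120014,  0.21313858]), 'ee_rot': array([ 9.89807192e-01,  1.42411236e-01, -1.19999084e-04, -8.65430603e-04]), 'force': array([-0.66614652,  0.07620286, -0.20380575]), 'moment': array([ 0.02807876,  0.04579552, -0.05867865]), 'opening': 0.9981894149601341}
scene 427.24579504837754 [[-0.726  0.394 -0.564  1.002]
 [ 0.688  0.391 -0.612  0.547]
 [-0.02  -0.832 -0.555  0.55 ]
 [ 0.     0.     0.     1.   ]]
scene unit [(0.55, [254.3, 165.9, 372.7, 253.7])]
scene knob [(0.58, [288.6, 166.9, 318.7, 186.8])]
scene shutter [(0.71, [261.6, 148.5, 281.3, 175.1])]
scene rider [(0.63, [281.5, 203.1, 290.6, 209.4])]
scene neck [(0.92, [252.0, 165.7, 374.4, 252.8])]
scene bolt [(0.62, [343.0, 187.4, 354.9, 212.2]), (0.23, [279.5, 203.8, 290.3, 210.9])]
top 494.4816431104451 [[ 0.012 -0.987  0.157  0.386]
 [-1.    -0.013 -0.007  0.053]
 [ 0.009 -0.157 -0.988  1.239]
 [ 0.     0.     0.     1.   ]]
top unit [(0.82, [278.5, 194.3, 380.5, 252.6])]
top knob [(0.53, [350.7, 218.6, 354.0, 235.6])]
top shutter []
top rider []
top neck [(0.81, [276.8, 195.0, 383.0, 253.6])]
top bolt [(0.75, [240.5, 186.6, 260.8, 264.6]), (0.4, [288.9, 227.6, 298.4, 234.8])]
```

```bash
python3 - <<'E'
import cv2
a=cv2.imread('pics/top0.png'); b=cv2.imread('pics/scene0.png')
cv2.imwrite('pics/topc.png',cv2.resize(a[160:290,220:420],None,fx=4,fy=4,interpolation=cv2.INTER_CUBIC))
cv2.imwrite('pics/scc.png',cv2.resize(b[130:270,230:400],None,fx=4,fy=4,interpolation=cv2.INTER_CUBIC))
E
```

```text
(no output)
```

View pics/topc.png

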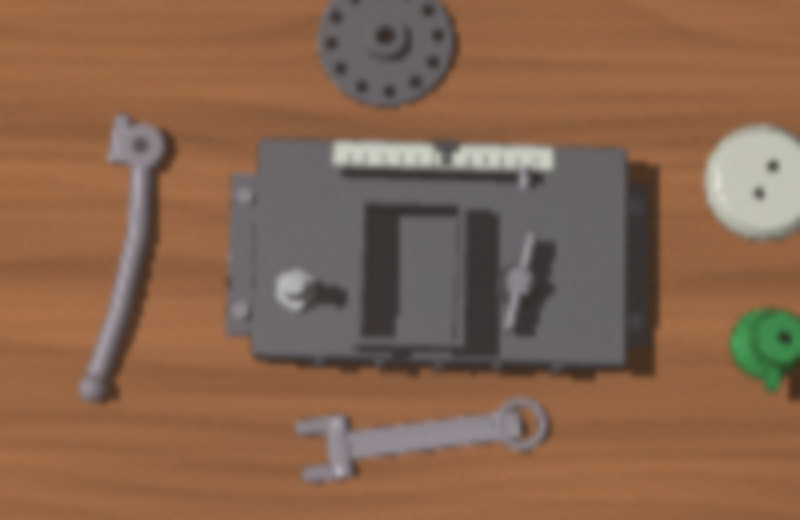

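View pics/scc.png

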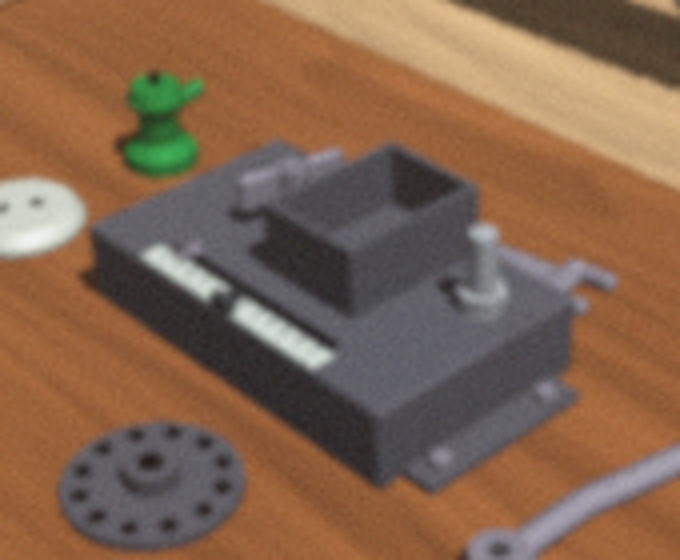

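View pics/scene0.png

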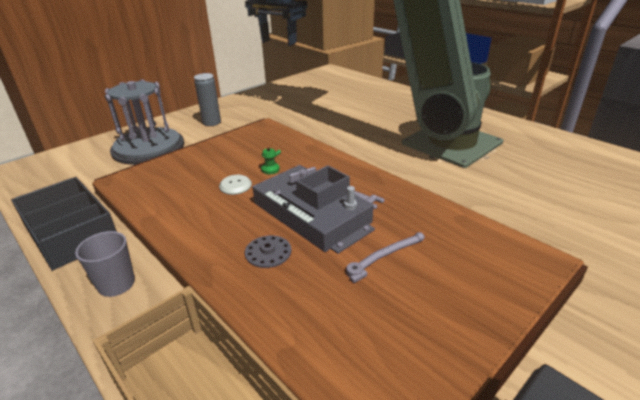

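```bash
cat > fit.py <<'E'
from h import *
from scipy.optimize import least_squares
import pickle
def U(p,q):
    x,y,z,w=p; c,s=np.cos(w),np.sin(w)
    q=np.atleast_2d(q)/1000.; return np.c_[x+c*q[:,0]-s*q[:,1],y+s*q[:,0]+c*q[:,1],z+q[:,2]]
E
python3 - <<'E'
from fit import *
dt=vision.get_image('top');ds=vision.get_image('scene')
pickle.dump((dt,ds),open('d.pkl','wb'))
ct=lambda u,v:(220+u/4,160+v/4); cs=lambda u,v:(230+u/4,130+v/4)
T=[([65,110,45],ct(260,140)),([65,-110,45],ct(627,150))]
S=[([65,-110,45],cs(92,235)),([65,110,45],cs(385,415)),([-65,110,45],cs(570,315)),([-65,-110,45],cs(280,142)),([65,110,0],cs(385,480)),([65,-110,0],cs(92,275))]
def f(p):
    return np.r_[(proj(dt,U(p,[a for a,_ in T]))-[b for _,b in T]).ravel(),(proj(ds,U(p,[a for a,_ in S]))-[b for _,b in S]).ravel()]
o=least_squares(f,[.53,.05,0,0]); print(o.x,np.degrees(o.x[3])); print(f(o.x).reshape(-1,2).round(1))
p=o.x
for n,q in dict(knob=[-20,-45,73],neck=[-20,25,83]).items(): print(n,U(p,q),proj(dt,U(p,q)),proj(ds,U(p,q)))
d=snap('wrist','w0.png'); s=r.read_state()
from scipy.spatial.transform import Rotation as R
E_=np.eye(4);E_[:3,:3]=R.from_quat(s['ee_rot']).as_matrix();E_[:3,3]=s['position']
print((np.linalg.inv(E_)@np.linalg.inv(d['world_to_cam'])).round(3),d['fx'])
E
```

```text
[ 0.53737539  0.00872436  0.03752903 -0.01294463] -0.7416726628637531
[[-0.1  0.6]
 [ 0.6  0.5]
 [-0.9 -2.7]
 [-1.6  0.2]
 [ 1.9 -4.5]
 [ 0.2 -1.3]
 [-1.1  3.5]
 [ 1.5  5.2]]
knob [[ 0.51679458 -0.03601299  0.11052903]] [[350.46835955 231.45628845]] [[303.23814045 170.94133518]]
neck [[0.51770067 0.03398115 0.12052903]] [[320.07740591 230.15949588]] [[326.57248523 179.44274867]]
[[-0.    -0.968 -0.251  0.07 ]
 [ 1.     0.    -0.    -0.   ]
 [ 0.    -0.251  0.968 -0.17 ]
 [ 0.     0.     0.     1.   ]] 307.82754417750607
```

View pics/w0.png

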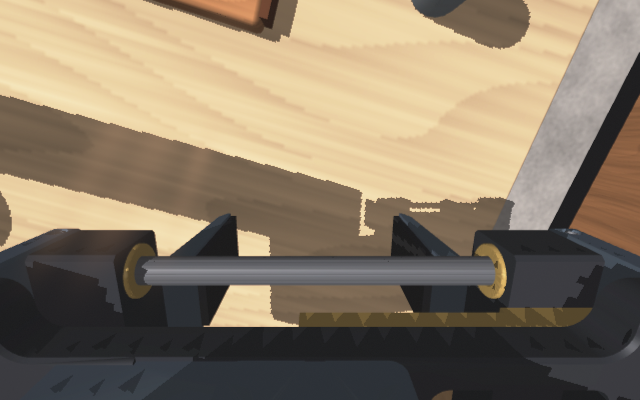

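arm_command(
  steps=[
    [[0.03,-0.03,-0.006,0,0,1.1,-1],[0.06,-0.06,-0.012,0,0,2.2,-1],[0.09,-0.09,-0.018,0,0,3.3,-1],[0.12,-0.12,-0.024,0,0,4.4,-1],[0.15,-0.15,-0.03,0,0,5.5,-1],[0.18,-0.18,-0.036,0,0,6.6,-1],[0.21,-0.21,-0.042,0,0,7.7,-1],[0.24,-0.24,-0.048,0,0,8.8,-1],[0.27,-0.27,-0.054,0,0,9.9,-1],[0.3,-0.3,-0.06,0,0,11,-1],[0.33,-0.33,-0.066,0,0,12.1,-1],[0.36,-0.36,-0.072,0,0,13.2,-1],[0.39,-0.39,-0.078,0,0,14.3,-1],[0.42,-0.42,-0.084,0,0,15.4,-1],[0.424,-0.42,-0.09,0,0,16.4,-1],[0.424,-0.42,-0.09,0,0,16.4,-1],[0.424,-0.42,-0.09,0,0,16.4,-1]],
  ],
  squeeze=10,
)

```text
time_s: 2.55
position: [0.45, -0.0299, 0.3038]
ee_rot: [1.0, -0.0, -0.0, 0.0]
force: [0.2, 0.4, -0.4]
opening: 0.003
```

```bash
python3 - <<'E'
from fit import *
d=snap('wrist','w1.png'); pickle.dump(d,open('w1.pkl','wb')); s=r.read_state();print(s['time_s'],s['position'],s['ee_rot'],s['q'],s['opening'],s['force'])
for l in ['knob','shutter','rider','neck']:
    print(l,[(round(x['conf'],2),x['rect']) for x in vision.outline_of('wrist',l)[:2]])
E
```

```text
2.6 [ 0.44976083 -0.03019974  0.30369637] [ 9.99999535e-01 -8.41975862e-04 -3.90220851e-04  2.61720295e-04] [-9.21187871e-02  7.30360086e-02  1.65739300e+00 -5.99957522e-04
  1.41189315e+00  1.48045664e+00] 0.007421900926953256 [ 0.02247171 -0.16985468 -0.82276217]
knob [(0.71, [309.4, 92.8, 328.3, 142.8])]
shutter [(0.59, [318.2, 52.5, 324.3, 67.7])]
rider [(0.43, [190.5, 40.2, 381.6, 156.6])]
neck [(0.56, [185.8, 39.0, 382.5, 158.6]), (0.5, [117.8, 32.2, 154.6, 169.1])]
```

View pics/w1.png

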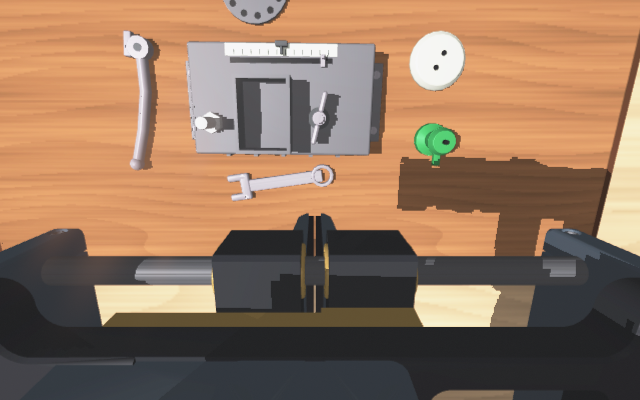

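arm_command(
  steps=[
    [[0.02,0,0.03,0,0,0,-1],[0.03,0,0.06,0,0,0,-1],[0.04,0,0.09,0,0,0,-1],[0.04,0,0.12,0,0,0,-1],[0.04,0,0.12,0,0,0,-1],[0.04,0,0.12,0,0,0,-1]],
  ],
)

```text
time_s: 3.4
position: [0.4905, -0.0296, 0.1844]
ee_rot: [1.0, -0.001, -0.0, 0.0]
force: [0.5, 0.8, -0.1]
opening: 0.008
```

```bash
python3 - <<'E'
from fit import *
d=snap('wrist','w2.png'); pickle.dump(d,open('w2.pkl','wb')); s=r.read_state();print(s['time_s'],s['position'],s['ee_rot'],s['q'],s['opening'],s['force'])
for l in ['knob','shutter','rider']:
    print(l,[(round(x['conf'],2),x['rect']) for x in vision.outline_of('wrist',l)[:2]])
a=d['image'][:,:,::-1]
cv2.imwrite('pics/w2c.png',cv2.resize(a[0:210,140:460],None,fx=2.5,fy=2.5,interpolation=cv2.INTER_CUBIC))
E
```

```text
3.45 [ 0.49125039 -0.02959835  0.1853377 ] [ 9.99999225e-01 -4.90929925e-04  1.13414361e-03  1.49434299e-04] [-8.34727723e-02  2.10107149e-01  1.79434394e+00 -1.21161190e-04
  1.13485631e+00  1.48835645e+00] 0.007134664860546709 [ 0.28491929 -0.15298777  1.32786493]
knob [(0.57, [308.7, 134.3, 334.7, 205.4])]
shutter []
rider [(0.78, [258.8, 61.0, 277.6, 80.3])]
```

View pics/w2c.png

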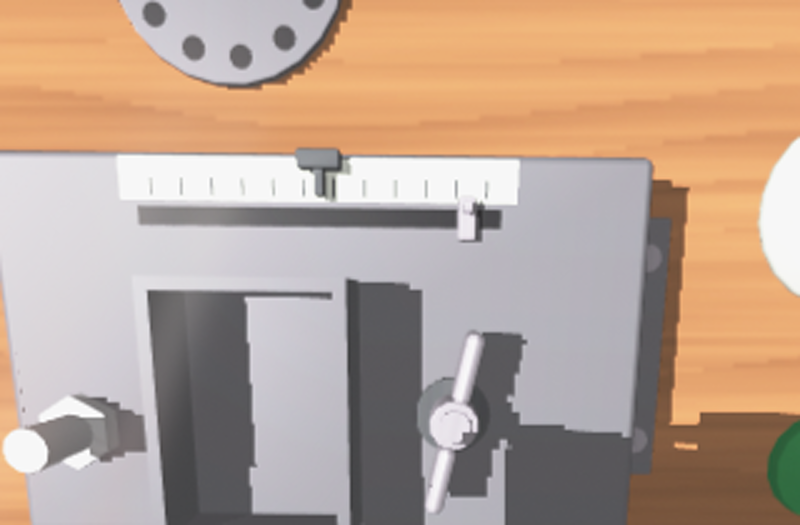

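```bash
python3 - <<'E'
from fit import *
d2=pickle.load(open('w2.pkl','rb'));d1=pickle.load(open('w1.pkl','rb'));dt,ds=pickle.load(open('d.pkl','rb'))
a=d1['image'][:,:,::-1]
cv2.imwrite('pics/w1c.png',cv2.resize(a[30:170,170:400],None,fx=3.4,fy=3.4,interpolation=cv2.INTER_CUBIC))
c=lambda u,v:(140+u/2.5,v/2.5); ct=lambda u,v:(220+u/4,160+v/4);cs=lambda u,v:(230+u/4,130+v/4)
P=[(d2,[65,-110,45],c(651,158)),(d2,[22.5,-6,83],c(346,279)),(d2,[22.5,56,83],c(133,277)),(d2,[-20,-45,73],c(454.5,422.5)),
(d1,[65,110,45],(187,43.5)),(d1,[65,-110,45],(376.5,42.5)),
(dt,[65,110,45],ct(260,140)),(dt,[65,-110,45],ct(627,150)),
(ds,[65,-110,45],cs(92,235)),(ds,[65,110,45],cs(385,415)),(ds,[-65,110,45],cs(570,315)),(ds,[-20,-45,73],cs(290,180))]
def f(p): return np.r_[[ (proj(d,U(p,q))[0]-b) for d,q,b in P]].ravel()
o=least_squares(f,[.53,.0,.03,0],loss='soft_l1'); print(o.x,np.degrees(o.x[3])); print(f(o.x).reshape(-1,2).round(1))
p=o.x; np.save('p.npy',p)
c_,s_=np.cos(p[3]),np.sin(p[3])
def loc(w): v=w[:2]-p[:2]; return np.array([c_*v[0]+s_*v[1],-s_*v[0]+c_*v[1]])*1000
for n,uv,z in [('tipA',c(474,335),73),('tipB',c(435,511),73),('hub',c(454,424),73),('ptr',c(467,237),45),('ptrtip',c(468,203),54),('rider pt',c(320.5,195),53),('riderpt45',c(320.5,195),45)]:
    w=back(d2,uv,p[2]+z/1000); print(n,w.round(4),loc(w).round(1))
print(U(p,[-20,-45,73]))
E
```

```text
[ 0.54113395  0.00784683  0.02975083 -0.0079275 ] -0.4542125328076482
[[ 0.5 -0.1]
 [-5.6  2.3]
 [-2.4  2.6]
 [ 1.4 -1. ]
 [ 2.6 -1.2]
 [-1.   1.2]
 [ 0.3 -0.1]
 [ 0.4 -0.7]
 [-2.3  1.1]
 [-3.   4.3]
 [ 0.1 -0.8]
 [-0.9 -0.2]]
tipA [ 0.5482 -0.042   0.1028] [  7.4 -49.8]
tipB [ 0.4897 -0.0294  0.1028] [-51.2 -37.7]
hub [ 0.5194 -0.0357  0.1028] [-21.3 -43.7]
ptr [ 0.58   -0.0405  0.0748] [ 39.2 -48.1]
ptrtip [ 0.59   -0.0404  0.0838] [ 49.3 -47.9]
rider pt [0.5927 0.0084 0.0828] [51.5  0.9]
riderpt45 [0.5936 0.0095 0.0748] [52.5  2.1]
[[ 0.52077784 -0.03699321  0.10275083]]
```

View pics/w1c.png

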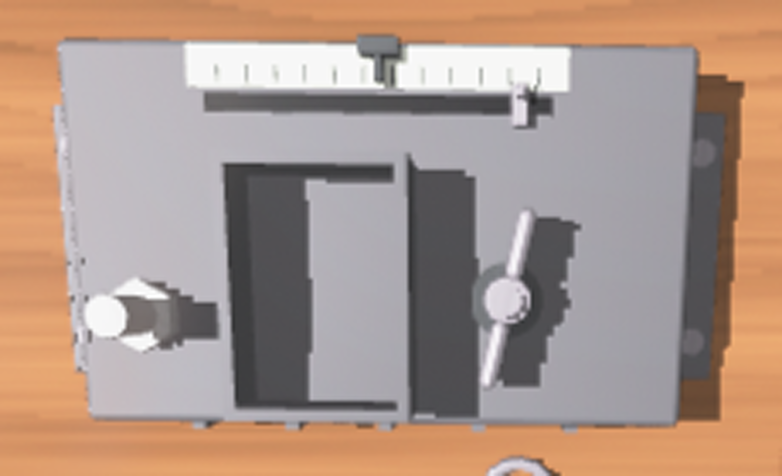

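```bash
cat > fit2.py <<'E'
from fit import *
d2=pickle.load(open('w2.pkl','rb'));d1=pickle.load(open('w1.pkl','rb'));dt,ds=pickle.load(open('d.pkl','rb'))
c=lambda u,v:(140+u/2.5,v/2.5); c1=lambda u,v:(170+u/3.4,30+v/3.4); ct=lambda u,v:(220+u/4,160+v/4);cs=lambda u,v:(230+u/4,130+v/4)
P=[(d2,[65,-110,45],c(651,158)),(d2,[22.5,-6,83],c(358,279)),(d2,[22.5,56,83],c(133,277)),(d2,[-20,-45,73],c(454.5,422.5)),
(d1,[65,110,45],c1(62,40)),(d1,[65,-110,45],c1(695,45)),(d1,[-65,-110,45],c1(678,425)),(d1,[-20,-45,73],c1(507,297)),(d1,[-62.5,-6,83],c1(411,420)),
(dt,[65,110,45],ct(260,140)),(dt,[65,-110,45],ct(627,150)),
(ds,[65,-110,45],cs(92,235)),(ds,[65,110,45],cs(385,415)),(ds,[-65,110,45],cs(570,315)),(ds,[-20,-45,73],cs(290,180))]
def f(p): return np.r_[[ (proj(d,U(p,q))[0]-b) for d,q,b in P]].ravel()
def loc(p,w):
    c_,s_=np.cos(p[3]),np.sin(p[3]); v=w[:2]-p[:2]; return np.array([c_*v[0]+s_*v[1],-s_*v[0]+c_*v[1]])*1000
E
python3 - <<'E'
from fit2 import *
o=least_squares(f,[.53,.0,.03,0],loss='soft_l1'); print(o.x,np.degrees(o.x[3])); print(f(o.x).reshape(-1,2).round(1))
p=o.x; np.save('p.npy',p)
for n,uv,z in [('tipA',c(474,335),73),('tipB',c(435,511),73),('hub',c(454,424),73),('ptr',c(467,237),45),('ptrtip',c(468,203),54),('rider pt',c(320.5,195),53),('scaleR',c(519,180),45),('scaleL',c(118,180),45),('slotend',c(501,220),45),('slotL',c(138,220),45)]:
    w=back(d2,uv,p[2]+z/1000); print(n,w.round(4),loc(p,w).round(1))
print(U(p,[-20,-45,73]))
E
```

```text
[ 0.54149183  0.00821852  0.02956086 -0.01187013] -0.6801083671750835
[[  0.3   0. ]
 [-10.8   1.9]
 [ -2.8   1.8]
 [  0.8  -1.3]
 [  1.3  -0.2]
 [  1.    0.6]
 [ -0.2  -1. ]
 [  0.7  -0.1]
 [ -4.8   1. ]
 [  0.3  -0.4]
 [  0.3  -0.6]
 [ -2.3   1.2]
 [ -3.3   4.6]
 [  0.1  -0.4]
 [ -0.8  -0.1]]
tipA [ 0.5482 -0.042   0.1026] [  7.3 -50.1]
tipB [ 0.4896 -0.0294  0.1026] [-51.4 -38.2]
hub [ 0.5194 -0.0357  0.1026] [-21.6 -44.2]
ptr [ 0.58   -0.0405  0.0746] [ 39.1 -48.3]
ptrtip [ 0.59   -0.0404  0.0836] [ 49.1 -48.1]
rider pt [0.5927 0.0084 0.0826] [51.2  0.8]
scaleR [ 0.5984 -0.058   0.0746] [ 57.6 -65.6]
scaleL [0.5985 0.078  0.0746] [56.2 70.5]
slotend [ 0.5855 -0.0522  0.0746] [ 44.8 -59.9]
slotL [0.5857 0.0725 0.0746] [43.4 64.8]
[[ 0.52095909 -0.03654091  0.10256086]]
```

```bash
python3 - <<'E'
from fit2 import *
def pts(p):
    Q=[]
    for d,q,b in P:
        q=list(q)
        if q[2]==83: q[0]+=p[4]*1000; q[1]-=6.5
        Q.append((proj(d,U(p[:4],q))[0]-b))
    return np.r_[Q].ravel()
P[1]=(d2,[22.5,-6,83],c(346,279))
o=least_squares(pts,[.53,.0,.03,0,0],loss='soft_l1'); print(o.x,np.degrees(o.x[3])); print(pts(o.x).reshape(-1,2).round(1))
p=o.x[:4]; np.save('p.npy',p)
for n,uv,z in [('tipA',c(474,335),73),('tipB',c(435,511),73),('hub',c(454,424),73),('ptr',c(467,237),45),('ptrtip',c(468,203),54),('rider pt',c(320.5,195),53),('scaleR',c(519,180),45),('scaleL',c(118,180),45),('slotend',c(501,220),45),('slotL',c(138,220),45)]:
    w=back(d2,uv,p[2]+z/1000); print(n,w.round(4),loc(p,w).round(1))
print(U(p,[-20,-45,73]))
E
```

```text
[ 0.54062928  0.00940012  0.03304187 -0.00788731  0.00231607] -0.45190954143113227
[[-0.4 -0.1]
 [ 0.4 -0.2]
 [ 2.3  0. ]
 [-0.4  0.2]
 [-1.   0.3]
 [ 0.3  0.3]
 [-0.4 -0.4]
 [-0.2  0.6]
 [-0.3  0.1]
 [-0.4 -0.2]
 [-0.1 -0.7]
 [-1.9 -0. ]
 [-2.2  3.1]
 [ 1.  -1.9]
 [-0.3 -1.4]]
tipA [ 0.5483 -0.0418  0.106 ] [  8.1 -51.2]
tipB [ 0.4906 -0.0294  0.106 ] [-49.7 -39.2]
hub [ 0.52   -0.0356  0.106 ] [-20.3 -45.2]
ptr [ 0.5798 -0.0404  0.078 ] [ 39.5 -49.5]
ptrtip [ 0.5897 -0.0403  0.087 ] [ 49.4 -49.3]
rider pt [0.5923 0.0079 0.086 ] [51.7 -1.1]
scaleR [ 0.5979 -0.0577  0.078 ] [ 57.8 -66.6]
scaleL [0.598  0.0767 0.078 ] [56.9 67.7]
slotend [ 0.5852 -0.0519  0.078 ] [ 45.1 -60.9]
slotL [0.5854 0.0712 0.078 ] [44.2 62.2]
[[ 0.52027498 -0.03544074  0.10604187]]
```

```bash
python3 - <<'E'
from fit2 import *
a=d2['image'][:,:,::-1]
cv2.imwrite('pics/f.png',cv2.resize(a[190:290,260:380],None,fx=6,fy=6,interpolation=cv2.INTER_CUBIC))
from scipy.spatial.transform import Rotation as R
E=np.eye(4);E[:3,:3]=R.from_quat([ 9.99999225e-01, -4.90929925e-04 , 1.13414361e-03 , 1.49434299e-04]).as_matrix();E[:3,3]=[ 0.49125039, -0.02959835 , 0.1853377 ]
for x in (16,-16):
  for y in (-13.5,0,13.5):
    for z in (0,-40):
      q=(E@[x/1e3,y/1e3,z/1e3,1])[:3]; print(x,y,z,((proj(d2,q)[0]-[260,190])*6).round())
E
```

```text
16 -13.5 0 [184. 143.]
16 -13.5 -40 [144. 305.]
16 0 0 [325. 143.]
16 0 -40 [324. 305.]
16 13.5 0 [466. 143.]
16 13.5 -40 [505. 305.]
-16 -13.5 0 [190. 448.]
-16 -13.5 -40 [154. 682.]
-16 0 0 [325. 448.]
-16 0 -40 [324. 682.]
-16 13.5 0 [460. 448.]
-16 13.5 -40 [495. 682.]
```

View pics/f.png

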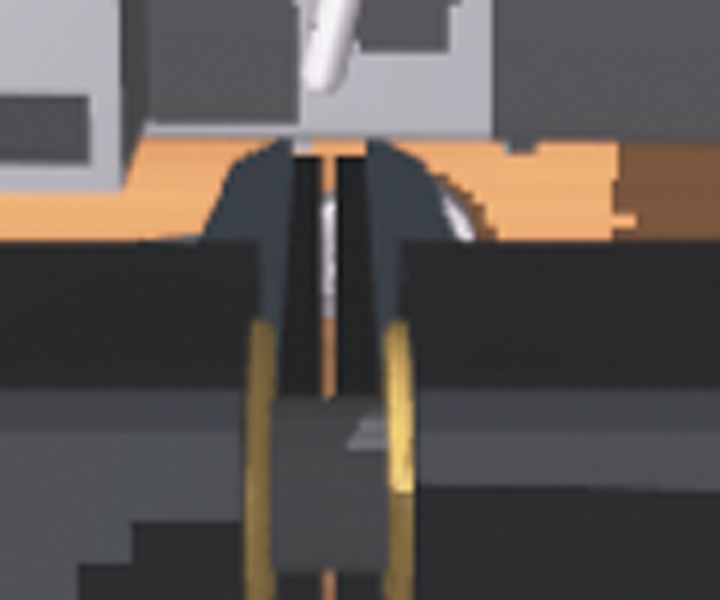

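arm_command(
  steps=[
    [[0.01,-0.002,0,0,0,-8.5,-1],[0.02,-0.004,0,0,0,-17,-1],[0.03,-0.006,0,0,0,-25.5,-1],[0.04,-0.008,0,0,0,-34,-1],[0.05,-0.009,0,0,0,-42.5,-1],[0.059,-0.009,0,0,0,-51,-1],[0.059,-0.009,0,0,0,-59.5,-1],[0.059,-0.009,0,0,0,-68,-1],[0.059,-0.009,0,0,0,-76.5,-1],[0.059,-0.009,0,0,0,-85,-1],[0.059,-0.009,0,0,0,-93.5,-1],[0.059,-0.009,0,0,0,-102,-1],[0.059,-0.009,0,0,0,-110.5,-1],[0.059,-0.009,0,0,0,-119,-1],[0.059,-0.009,0,0,0,-127.5,-1],[0.059,-0.009,0,0,0,-136,-1],[0.059,-0.009,0,0,0,-144.5,-1],[0.059,-0.009,0,0,0,-153,-1],[0.059,-0.009,0,0,0,-161.5,-1],[0.059,-0.009,0,0,0,-170,-1]],
  ],
)

```text
time_s: 5.6
position: [0.55, -0.0203, 0.1853]
ee_rot: [0.084, 0.996, -0.0, 0.001]
force: [-0.4, -0.7, 0.8]
opening: 0.006
```

```bash
cat > plan.py <<'E'
from fit import *
p=np.load('p.npy')
from scipy.spatial.transform import Rotation as R
K=U(p,[-20,-45,45])[0]
def cur():
    s=r.read_state(); m=R.from_quat(s['ee_rot']); x=m.as_matrix()[:,0]
    return s['position'],np.degrees(np.arctan2(x[1],x[0])),s
def rows(tg):
    # tg: list of (unit-rel-knob x,y mm, z above deck mm, phi unit deg)
    pos,phi,s=cur(); a=np.radians(phi); tx=np.array([np.cos(a),np.sin(a),0]);ty=np.array([np.sin(a),-np.cos(a),0])
    out=[];c,sn=np.cos(p[3]),np.sin(p[3])
    for x,y,z,ph in tg:
        w=K+np.array([c*x-sn*y,sn*x+c*y,z])/1000; d=w-pos
        dz=-((ph+np.degrees(p[3])-phi))
        dz=(dz+180)%360-180 if abs(dz)>200 else dz
        out.append([round(float(d@tx),4),round(float(d@ty),4),round(float(-d[2]),4),0,0,round(float(dz),1),-1])
    return out
def where():
    pos,phi,s=cur(); d=(pos-K)*1000;c,sn=np.cos(p[3]),np.sin(p[3])
    print('t',round(s['time_s'],2),'rel',np.round([c*d[0]+sn*d[1],-sn*d[0]+c*d[1],d[2]],1),'phi_u',round(phi-np.degrees(p[3]),1),'F',s['force'].round(1),'q6',s['q'][5].round(2))
E
python3 - <<'E'
from plan import *
where()
print(rows([(30,15,100,180),(30,15,70,180),(30,15,45,180),(30,15,30,180),(30,15,20,180),(30,15,12,180)]))
E
```

```text
t 5.6 rel [ 29.7  15.4 107.3] phi_u 170.8 F [-0.4 -0.7  0.8] q6 -1.46
[[-0.0004, -0.0003, 0.0073, 0, 0, -9.2, -1], [-0.0004, -0.0003, 0.0373, 0, 0, -9.2, -1], [-0.0004, -0.0003, 0.0623, 0, 0, -9.2, -1], [-0.0004, -0.0003, 0.0773, 0, 0, -9.2, -1], [-0.0004, -0.0003, 0.0873, 0, 0, -9.2, -1], [-0.0004, -0.0003, 0.0953, 0, 0, -9.2, -1]]
```

arm_command(
  steps=[
    [[0,0,0.01,0,0,-8,-1],[0,0,0.03,0,0,-9,-1],[0,0,0.05,0,0,-9,-1],[0,0,0.065,0,0,-9,-1],[0,0,0.078,0,0,-9,-1],[0,0,0.087,0,0,-9,-1],[0,0,0.095,0,0,-9,-1],[0,0,0.095,0,0,-9,-1]],
  ],
)

```text
time_s: 6.4
position: [0.5492, -0.0202, 0.0885]
ee_rot: [0.009, 1.0, -0.0, -0.0]
force: [0.1, -0.2, -0.0]
opening: 0.007
```

```bash
python3 - <<'E'
from plan import *
where(); d=snap('wrist','w3.png'); where()
E
```

```text
t 6.4 rel [28.8 15.4 10.5] phi_u 179.4 F [ 0.1 -0.2 -0. ] q6 -1.61
t 6.45 rel [29.2 15.4 11.1] phi_u 179.4 F [-0.6  0.4 -0.2] q6 -1.61
```

View pics/w3.png

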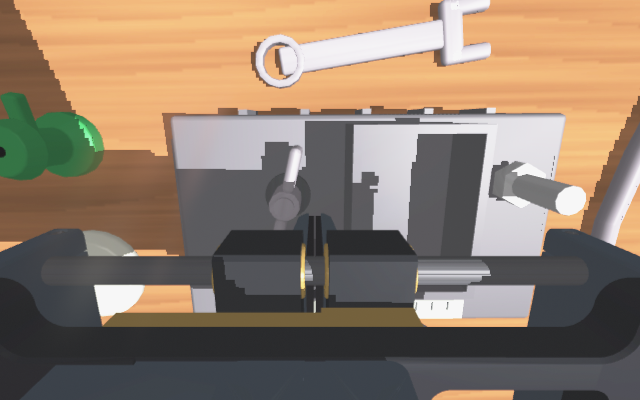

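```bash
cat >> plan.py <<'E'
def stroke(ths,r_=28,d=14,z=12):
    o=[]
    for t in ths:
        a=np.radians(t); o.append((r_*np.cos(a)-d*np.sin(a),r_*np.sin(a)+d*np.cos(a),z,t+180))
    return o
def pr(R_):
    print('['+', '.join('[%.3f, %.3f, %.3f, 0, 0, %.1f, -1]'%(x[0],x[1],x[2],x[5]) for x in R_)+']')
E
python3 - <<'E'
from plan import *
pr(rows(stroke(np.arange(-7,-141,-7))))
E
```

```text
[[-0.000, -0.005, -0.001, 0, 0, 6.4, -1], [-0.001, -0.009, -0.001, 0, 0, 13.4, -1], [-0.002, -0.012, -0.001, 0, 0, 20.4, -1], [-0.002, -0.016, -0.001, 0, 0, 27.4, -1], [-0.002, -0.020, -0.001, 0, 0, 34.4, -1], [-0.001, -0.024, -0.001, 0, 0, 41.4, -1], [0.000, -0.027, -0.001, 0, 0, 48.4, -1], [0.002, -0.031, -0.001, 0, 0, 55.4, -1], [0.004, -0.034, -0.001, 0, 0, 62.4, -1], [0.006, -0.037, -0.001, 0, 0, 69.4, -1], [0.009, -0.040, -0.001, 0, 0, 76.4, -1], [0.012, -0.042, -0.001, 0, 0, 83.4, -1], [0.015, -0.044, -0.001, 0, 0, 90.4, -1], [0.019, -0.045, -0.001, 0, 0, 97.4, -1], [0.022, -0.046, -0.001, 0, 0, 104.4, -1], [0.026, -0.047, -0.001, 0, 0, 111.4, -1], [0.030, -0.047, -0.001, 0, 0, 118.4, -1], [0.034, -0.047, -0.001, 0, 0, 125.4, -1], [0.038, -0.046, -0.001, 0, 0, 132.4, -1], [0.041, -0.045, -0.001, 0, 0, 139.4, -1]]
```

arm_command(
  steps=[
    [[0,-0.005,-0.001,0,0,6.4,-1],[-0.001,-0.009,-0.001,0,0,13.4,-1],[-0.002,-0.012,-0.001,0,0,20.4,-1],[-0.002,-0.016,-0.001,0,0,27.4,-1],[-0.002,-0.02,-0.001,0,0,34.4,-1],[-0.001,-0.024,-0.001,0,0,41.4,-1],[0,-0.027,-0.001,0,0,48.4,-1],[0.002,-0.031,-0.001,0,0,55.4,-1],[0.004,-0.034,-0.001,0,0,62.4,-1],[0.006,-0.037,-0.001,0,0,69.4,-1]],
  ],
)

```text
time_s: 7.45
position: [0.5438, -0.057, 0.091]
ee_rot: [0.579, 0.816, 0.001, 0.001]
force: [0.8, 1.7, -0.4]
opening: 0.006
```

```bash
python3 - <<'E'
from plan import *
where(); d=snap('wrist','w4.png'); snap('top','t4.png');where()
pr(rows(stroke(np.arange(-77,-211,-7))))
a=cv2.imread('pics/t4.png')
cv2.imwrite('pics/t4c.png',cv2.resize(a[180:270,270:400],None,fx=5,fy=5,interpolation=cv2.INTER_CUBIC))
E
```

```text
t 7.45 rel [ 23.7 -21.4  12.9] phi_u 109.7 F [ 0.8  1.7 -0.4] q6 -0.46
t 7.55 rel [ 23.5 -21.6  12.8] phi_u 110.0 F [ 0.8  1.4 -0. ] q6 -0.47
[[-0.001, -0.004, 0.001, 0, 0, 7.0, -1], [-0.002, -0.008, 0.001, 0, 0, 14.0, -1], [-0.003, -0.012, 0.001, 0, 0, 21.0, -1], [-0.003, -0.015, 0.001, 0, 0, 28.0, -1], [-0.003, -0.019, 0.001, 0, 0, 35.0, -1], [-0.002, -0.023, 0.001, 0, 0, 42.0, -1], [-0.001, -0.027, 0.001, 0, 0, 49.0, -1], [0.001, -0.030, 0.001, 0, 0, 56.0, -1], [0.003, -0.033, 0.001, 0, 0, 63.0, -1], [0.006, -0.036, 0.001, 0, 0, 70.0, -1], [0.008, -0.039, 0.001, 0, 0, 77.0, -1], [0.011, -0.041, 0.001, 0, 0, 84.0, -1], [0.015, -0.043, 0.001, 0, 0, 91.0, -1], [0.018, -0.044, 0.001, 0, 0, 98.0, -1], [0.022, -0.045, 0.001, 0, 0, 105.0, -1], [0.026, -0.046, 0.001, 0, 0, 112.0, -1], [0.030, -0.046, 0.001, 0, 0, 119.0, -1], [0.034, -0.045, 0.001, 0, 0, 126.0, -1], [0.037, -0.045, 0.001, 0, 0, 133.0, -1], [0.041, -0.043, 0.001, 0, 0, 140.0, -1]]
```

View pics/w4.png

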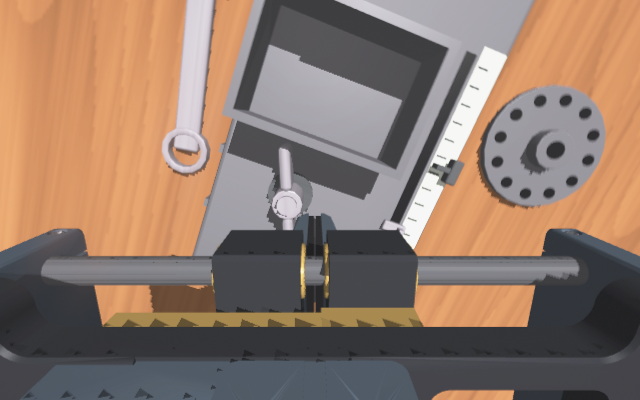

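View pics/t4c.png

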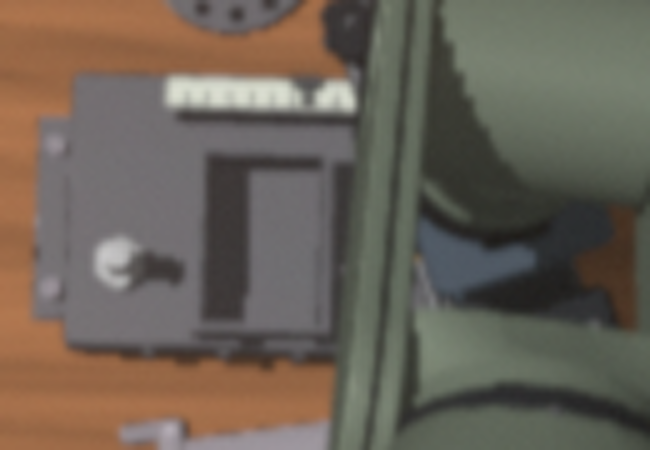

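arm_command(
  steps=[
    [[-0.001,-0.004,0.001,0,0,7,-1],[-0.002,-0.008,0.001,0,0,14,-1],[-0.003,-0.012,0.001,0,0,21,-1],[-0.003,-0.015,0.001,0,0,28,-1],[-0.003,-0.019,0.001,0,0,35,-1],[-0.002,-0.023,0.001,0,0,42,-1],[-0.001,-0.027,0.001,0,0,49,-1],[0.001,-0.03,0.001,0,0,56,-1],[0.003,-0.033,0.001,0,0,63,-1],[0.006,-0.036,0.001,0,0,70,-1],[0.008,-0.039,0.001,0,0,77,-1],[0.011,-0.041,0.001,0,0,84,-1],[0.015,-0.043,0.001,0,0,91,-1],[0.018,-0.044,0.001,0,0,98,-1],[0.022,-0.045,0.001,0,0,105,-1],[0.026,-0.046,0.001,0,0,112,-1],[0.03,-0.046,0.001,0,0,119,-1],[0.034,-0.045,0.001,0,0,126,-1],[0.037,-0.045,0.001,0,0,133,-1],[0.041,-0.043,0.001,0,0,140,-1]],
  ],
)

```text
time_s: 9.55
position: [0.4886, -0.0331, 0.0895]
ee_rot: [0.965, -0.263, 0.0, 0.0]
force: [-1.0, -0.8, 0.9]
opening: 0.007
```

```bash
python3 - <<'E'
from plan import *
where(); d=snap('wrist','w5.png');pickle.dump(d,open('w5.pkl','wb'));where()
E
```

```text
t 9.55 rel [-31.7   2.1  11.5] phi_u -30.1 F [-1.  -0.8  0.9] q6 2.01
t 9.6 rel [-31.5   2.6  11.5] phi_u -30.3 F [-0.9 -1.   0.2] q6 2.02
```

View pics/w5.png

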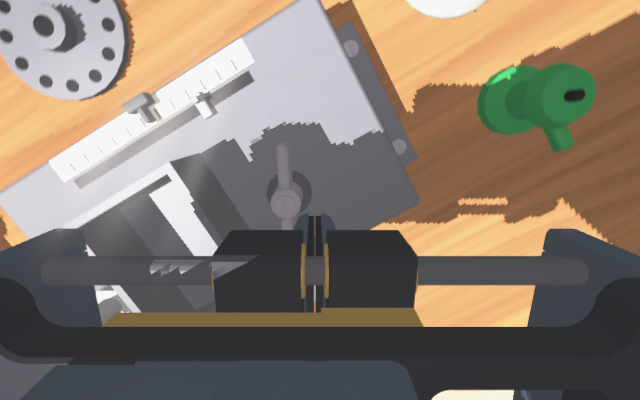

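```bash
python3 - <<'E'
from plan import *
d=pickle.load(open('w5.pkl','rb'))
a=d['image'][:,:,::-1]
cv2.imwrite('pics/w5c.png',cv2.resize(a[60:230,110:320],None,fx=3.5,fy=3.5,interpolation=cv2.INTER_CUBIC))
b=stroke([-210],d=19)[0]; s=stroke([-12],d=16)[0]
tg=[b,b[:2]+(35,-30),b[:2]+(62,-30)]
for i in range(1,18):
    f=i/17; g=min(1,i/8); tg.append((b[0]+(s[0]-b[0])*g,b[1]+(s[1]-b[1])*g,62,-30+8.4*i))
pr(rows(tg))
E
```

```text
[[0.001, 0.005, -0.001, 0, 0, -0.3, -1], [0.001, 0.005, -0.024, 0, 0, -0.3, -1], [0.001, 0.005, -0.051, 0, 0, -0.3, -1], [0.007, 0.000, -0.051, 0, 0, -8.7, -1], [0.013, -0.005, -0.051, 0, 0, -17.1, -1], [0.019, -0.011, -0.051, 0, 0, -25.5, -1], [0.025, -0.016, -0.051, 0, 0, -33.9, -1], [0.032, -0.021, -0.051, 0, 0, -42.3, -1], [0.038, -0.027, -0.051, 0, 0, -50.7, -1], [0.044, -0.032, -0.051, 0, 0, -59.1, -1], [0.050, -0.038, -0.051, 0, 0, -67.5, -1], [0.050, -0.038, -0.051, 0, 0, -75.9, -1], [0.050, -0.038, -0.051, 0, 0, -84.3, -1], [0.050, -0.038, -0.051, 0, 0, -92.7, -1], [0.050, -0.038, -0.051, 0, 0, -101.1, -1], [0.050, -0.038, -0.051, 0, 0, -109.5, -1], [0.050, -0.038, -0.051, 0, 0, -117.9, -1], [0.050, -0.038, -0.051, 0, 0, -126.3, -1], [0.050, -0.038, -0.051, 0, 0, -134.7, -1], [0.050, -0.038, -0.051, 0, 0, -143.1, -1]]
```

View pics/w5c.png

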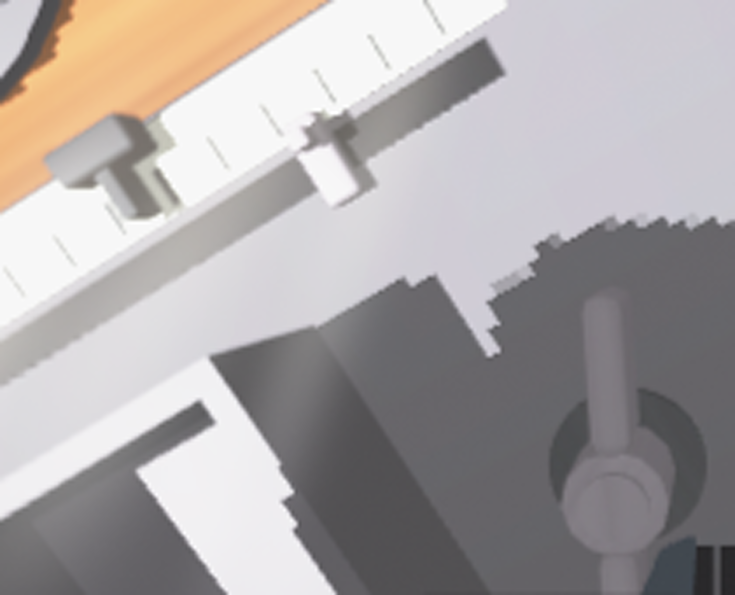

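arm_command(
  steps=[
    [[0.001,0.005,-0.001,0,0,0,-1],[0.001,0.005,-0.024,0,0,0,-1],[0.001,0.005,-0.051,0,0,0,-1],[0.007,0,-0.051,0,0,-8.7,-1],[0.013,-0.005,-0.051,0,0,-17,-1],[0.019,-0.011,-0.051,0,0,-25.5,-1],[0.025,-0.016,-0.051,0,0,-34,-1],[0.032,-0.021,-0.051,0,0,-42.5,-1],[0.038,-0.027,-0.051,0,0,-51,-1],[0.044,-0.032,-0.051,0,0,-59.5,-1],[0.05,-0.038,-0.051,0,0,-68,-1],[0.05,-0.038,-0.051,0,0,-76.5,-1],[0.05,-0.038,-0.051,0,0,-85,-1],[0.05,-0.038,-0.051,0,0,-93.5,-1],[0.05,-0.038,-0.051,0,0,-102,-1],[0.05,-0.038,-0.051,0,0,-110.5,-1],[0.05,-0.038,-0.051,0,0,-119,-1],[0.05,-0.038,-0.051,0,0,-127.5,-1],[0.05,-0.038,-0.051,0,0,-136,-1],[0.05,-0.038,-0.051,0,0,-144.5,-1]],
  ],
)

```text
time_s: 11.6
position: [0.551, -0.026, 0.1402]
ee_rot: [0.54, 0.842, -0.0, 0.0]
force: [-0.6, 0.8, -0.0]
opening: 0.006
```

```bash
python3 - <<'E'
from plan import *
where(); d=snap('wrist','w6.png');pickle.dump(d,open('w6.pkl','wb'))
b=stroke([-12],d=16)[0]
tg=[b[:2]+(z,min(168,119+8.4*(i+1))) for i,z in enumerate([62,62,62,62,50,36,24,12,12])]
pr(rows(tg))
# strokes after
E
```

```text
t 11.6 rel [30.6  9.7 62.1] phi_u 115.1 F [-0.6  0.8 -0. ] q6 -0.5
[[0.000, 0.000, 0.000, 0, 0, -12.1, -1], [0.000, 0.000, 0.000, 0, 0, -20.5, -1], [0.000, 0.000, 0.000, 0, 0, -28.9, -1], [0.000, 0.000, 0.000, 0, 0, -37.3, -1], [0.000, 0.000, 0.012, 0, 0, -45.7, -1], [0.000, 0.000, 0.026, 0, 0, -52.7, -1], [0.000, 0.000, 0.038, 0, 0, -52.7, -1], [0.000, 0.000, 0.050, 0, 0, -52.7, -1], [0.000, 0.000, 0.050, 0, 0, -52.7, -1]]
```

View pics/w6.png

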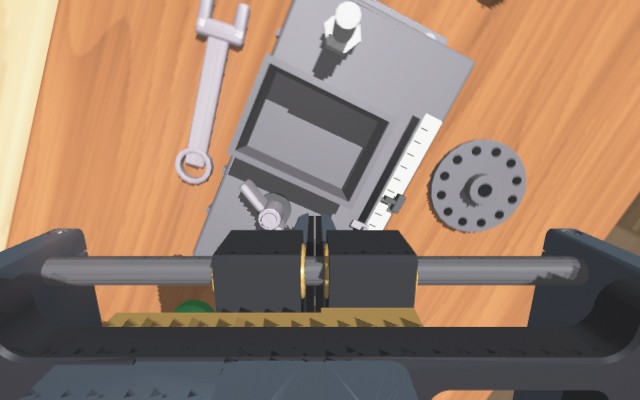

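arm_command(
  steps=[
    [[0,0,0,0,0,-8.5,-1],[0,0,0,0,0,-17,-1],[0,0,0,0,0,-25.5,-1],[0,0,0,0,0,-34,-1],[0,0,0.012,0,0,-42.5,-1],[0,0,0.026,0,0,-51,-1],[0,0,0.038,0,0,-53,-1],[0,0,0.05,0,0,-53,-1],[0,0,0.05,0,0,-53,-1]],
  ],
)

```text
time_s: 12.55
position: [0.5498, -0.0256, 0.0884]
ee_rot: [0.113, 0.994, -0.0, -0.002]
force: [0.4, -0.6, 0.4]
opening: 0.008
```

```bash
python3 - <<'E'
from plan import *
where()
pr(rows(stroke(np.arange(-19,-160,-7.4))))
E
```

```text
t 12.55 rel [29.4 10.  10.4] phi_u 167.5 F [ 0.4 -0.6  0.4] q6 -1.41
[[-0.003, -0.005, -0.002, 0, 0, 6.5, -1], [-0.004, -0.009, -0.002, 0, 0, 13.9, -1], [-0.005, -0.013, -0.002, 0, 0, 21.3, -1], [-0.005, -0.017, -0.002, 0, 0, 28.7, -1], [-0.004, -0.021, -0.002, 0, 0, 36.1, -1], [-0.003, -0.025, -0.002, 0, 0, 43.5, -1], [-0.002, -0.029, -0.002, 0, 0, 50.9, -1], [-0.000, -0.033, -0.002, 0, 0, 58.3, -1], [0.002, -0.036, -0.002, 0, 0, 65.7, -1], [0.005, -0.039, -0.002, 0, 0, 73.1, -1], [0.008, -0.042, -0.002, 0, 0, 80.5, -1], [0.011, -0.044, -0.002, 0, 0, 87.9, -1], [0.015, -0.045, -0.002, 0, 0, 95.3, -1], [0.019, -0.047, -0.002, 0, 0, 102.7, -1], [0.023, -0.047, -0.002, 0, 0, 110.1, -1], [0.027, -0.048, -0.002, 0, 0, 117.5, -1], [0.031, -0.047, -0.002, 0, 0, 124.9, -1], [0.035, -0.046, -0.002, 0, 0, 132.3, -1], [0.039, -0.045, -0.002, 0, 0, 139.7, -1], [0.043, -0.043, -0.002, 0, 0, 147.1, -1]]
```

arm_command(
  steps=[
    [[-0.002,-0.005,-0.001,0,0,6.5,-1],[-0.003,-0.009,-0.001,0,0,14,-1],[-0.004,-0.013,-0.001,0,0,21.4,-1],[-0.004,-0.017,-0.001,0,0,28.8,-1],[-0.004,-0.021,-0.001,0,0,36.2,-1],[-0.003,-0.025,-0.001,0,0,43.6,-1],[-0.002,-0.029,-0.001,0,0,51,-1],[0,-0.033,-0.001,0,0,58.4,-1],[0.002,-0.036,-0.001,0,0,65.8,-1],[0.005,-0.039,-0.001,0,0,73.2,-1],[0.008,-0.042,-0.001,0,0,80.6,-1],[0.011,-0.044,-0.001,0,0,88,-1],[0.015,-0.045,-0.001,0,0,95.4,-1],[0.019,-0.047,-0.001,0,0,102.8,-1],[0.023,-0.047,-0.001,0,0,110.2,-1],[0.027,-0.048,-0.001,0,0,117.6,-1],[0.031,-0.047,-0.001,0,0,125,-1],[0.035,-0.046,-0.001,0,0,132.4,-1],[0.039,-0.045,-0.001,0,0,139.8,-1],[0.043,-0.043,-0.001,0,0,147.2,-1]],
  ],
)

```text
time_s: 14.55
position: [0.5001, -0.0583, 0.0918]
ee_rot: [0.985, 0.17, 0.001, 0.001]
force: [0.1, -1.3, 0.3]
opening: 0.005
```

```bash
python3 - <<'E'
from plan import *
where()
pr(rows(stroke(np.arange(-168,-211,-7))+[stroke([-210])[0]]+[stroke([-210],d=19)[0]]))
E
```

```text
t 14.55 rel [-20.  -23.   13.8] phi_u 20.0 F [ 0.1 -1.3  0.3] q6 1.09
[[-0.003, -0.005, 0.002, 0, 0, 8.0, -1], [-0.004, -0.009, 0.002, 0, 0, 15.0, -1], [-0.004, -0.012, 0.002, 0, 0, 22.0, -1], [-0.005, -0.016, 0.002, 0, 0, 29.0, -1], [-0.004, -0.020, 0.002, 0, 0, 36.0, -1], [-0.003, -0.024, 0.002, 0, 0, 43.0, -1], [-0.002, -0.027, 0.002, 0, 0, 50.0, -1], [-0.002, -0.027, 0.002, 0, 0, 50.0, -1], [-0.006, -0.024, 0.002, 0, 0, 50.0, -1]]
```

arm_command(
  steps=[
    [[-0.003,-0.005,0.001,0,0,8,-1],[-0.004,-0.009,0.001,0,0,15,-1],[-0.004,-0.012,0.001,0,0,22,-1],[-0.005,-0.016,0.001,0,0,29,-1],[-0.004,-0.02,0.001,0,0,36,-1],[-0.003,-0.024,0.001,0,0,43,-1],[-0.002,-0.027,0.001,0,0,50,-1],[-0.002,-0.027,0.001,0,0,50,-1],[-0.006,-0.024,0.001,0,0,50,-1],[-0.006,-0.024,-0.022,0,0,50,-1],[-0.006,-0.024,-0.05,0,0,50,-1],[-0.006,-0.024,-0.05,0,0,50,-1],[-0.006,-0.024,-0.05,0,0,50,-1]],
  ],
)

```text
time_s: 15.85
position: [0.4858, -0.0375, 0.1413]
ee_rot: [0.966, -0.259, 0.001, -0.0]
force: [0.2, 0.5, -0.3]
opening: 0.005
```

```bash
python3 - <<'E'
from plan import *
where(); d=snap('wrist','w7.png');pickle.dump(d,open('w7.pkl','wb'));where()
a=d['image'][:,:,::-1]
cv2.imwrite('pics/w7c.png',cv2.resize(a[40:230,110:330],None,fx=3.5,fy=3,interpolation=cv2.INTER_CUBIC))
b=stroke([-210],d=19)[0]; s=stroke([-12],d=16)[0]
tg=[]
for i in range(1,20):
    g=min(1,i/8); tg.append((b[0]+(s[0]-b[0])*g,b[1]+(s[1]-b[1])*g,62,-30+8.4*i))
pr(rows(tg))
E
```

```text
t 15.85 rel [-34.5  -2.4  63.3] phi_u -29.6 F [ 0.2  0.5 -0.3] q6 2.0
t 15.9 rel [-35.2  -2.3  62.5] phi_u -29.6 F [-0.5  0.7 -0.3] q6 2.0
[[0.008, -0.006, 0.001, 0, 0, -8.0, -1], [0.014, -0.011, 0.001, 0, 0, -16.4, -1], [0.020, -0.017, 0.001, 0, 0, -24.8, -1], [0.026, -0.022, 0.001, 0, 0, -33.2, -1], [0.033, -0.027, 0.001, 0, 0, -41.6, -1], [0.039, -0.033, 0.001, 0, 0, -50.0, -1], [0.045, -0.038, 0.001, 0, 0, -58.4, -1], [0.051, -0.043, 0.001, 0, 0, -66.8, -1], [0.051, -0.043, 0.001, 0, 0, -75.2, -1], [0.051, -0.043, 0.001, 0, 0, -83.6, -1], [0.051, -0.043, 0.001, 0, 0, -92.0, -1], [0.051, -0.043, 0.001, 0, 0, -100.4, -1], [0.051, -0.043, 0.001, 0, 0, -108.8, -1], [0.051, -0.043, 0.001, 0, 0, -117.2, -1], [0.051, -0.043, 0.001, 0, 0, -125.6, -1], [0.051, -0.043, 0.001, 0, 0, -134.0, -1], [0.051, -0.043, 0.001, 0, 0, -142.4, -1], [0.051, -0.043, 0.001, 0, 0, -150.8, -1], [0.051, -0.043, 0.001, 0, 0, -159.2, -1]]
```

View pics/w7c.png

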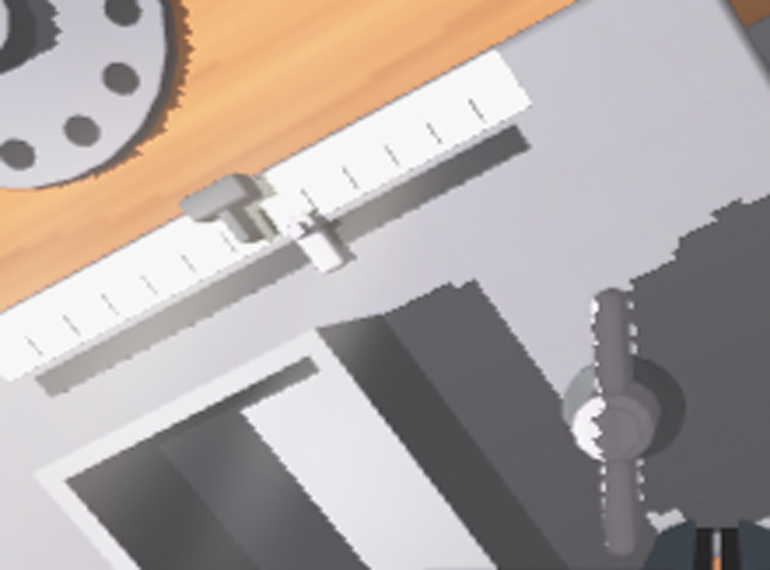

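```bash
python3 - <<'E'
from fit2 import *
p=np.load('p.npy'); d=pickle.load(open('w7.pkl','rb')); C=lambda u,v:(110+u/3.5,40+v/3)
for n,uv,z in [('wA',C(613,298),73),('wB',C(620,545),73),('hub',C(616,418),73),('tab far top',C(306,232),50),('tab near end',C(328,266),48),('rider pt',C(253,236),53),('scale end',C(515,75),45),('slotR',C(524,139),45),('slotL',C(46,386),45),('corner neck',C(316,329),83)]:
    w=back(d,uv,p[2]+z/1000); print(n,loc(p,w).round(1))
a=d['image'][:,:,::-1]
cv2.imwrite('pics/w7d.png',cv2.resize(a[90:135,155:220],None,fx=12,fy=12,interpolation=cv2.INTER_CUBIC))
E
```

```text
wA [  4.  -59.1]
wB [-45.5 -31.1]
hub [-19.1 -45.9]
tab far top [48.3 -9.8]
tab near end [39.8 -8.6]
rider pt [52.3 -0.9]
scale end [ 57.7 -65.3]
slotR [ 44.8 -59.4]
slotL [46.1 63. ]
corner neck [ 25.  -10.5]
```

View pics/w7d.png

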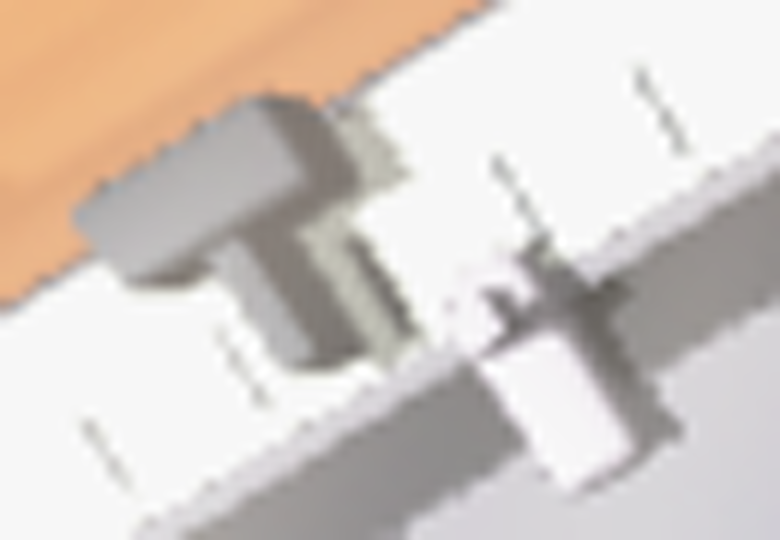

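arm_command(
  steps=[
    [[0.008,-0.006,0.001,0,0,-8.4,-1],[0.014,-0.011,0.001,0,0,-16.8,-1],[0.02,-0.017,0.001,0,0,-25.2,-1],[0.026,-0.022,0.001,0,0,-33.6,-1],[0.033,-0.027,0.001,0,0,-42,-1],[0.039,-0.033,0.001,0,0,-50.4,-1],[0.045,-0.038,0.001,0,0,-58.8,-1],[0.051,-0.043,0.001,0,0,-67.2,-1],[0.051,-0.043,0.001,0,0,-75.6,-1],[0.051,-0.043,0.001,0,0,-84,-1],[0.051,-0.043,0.001,0,0,-92.4,-1],[0.051,-0.043,0.001,0,0,-100.8,-1],[0.051,-0.043,0.001,0,0,-109.2,-1],[0.051,-0.043,0.001,0,0,-117.6,-1],[0.051,-0.043,0.001,0,0,-126,-1],[0.051,-0.043,0.001,0,0,-134.4,-1],[0.051,-0.043,0.001,0,0,-142.8,-1],[0.051,-0.043,0.001,0,0,-151.2,-1],[0.051,-0.043,0.001,0,0,-159.6,-1],[0.051,-0.043,0.001,0,0,-168,-1]],
  ],
)

```text
time_s: 17.9
position: [0.5504, -0.0257, 0.1384]
ee_rot: [0.356, 0.934, -0.0, -0.001]
force: [0.5, -1.0, -0.4]
opening: 0.007
```

```bash
python3 - <<'E'
from plan import *
where()
b=stroke([-12],d=16)[0]
pr(rows([b[:2]+(z,min(168,140+8.4*(i+1))) for i,z in enumerate([62,62,62,50,36,24,12,12])]))
E
```

```text
t 17.9 rel [30.  10.  60.3] phi_u 138.7 F [ 0.5 -1.  -0.4] q6 -0.91
[[-0.001, 0.000, -0.002, 0, 0, -9.7, -1], [-0.001, 0.000, -0.002, 0, 0, -18.1, -1], [-0.001, 0.000, -0.002, 0, 0, -26.5, -1], [-0.001, 0.000, 0.010, 0, 0, -29.3, -1], [-0.001, 0.000, 0.024, 0, 0, -29.3, -1], [-0.001, 0.000, 0.036, 0, 0, -29.3, -1], [-0.001, 0.000, 0.048, 0, 0, -29.3, -1], [-0.001, 0.000, 0.048, 0, 0, -29.3, -1]]
```

arm_command(
  steps=[
    [[0,0,-0.001,0,0,-8.5,-1],[0,0,-0.001,0,0,-17,-1],[0,0,-0.001,0,0,-25.5,-1],[0,0,0.01,0,0,-29,-1],[0,0,0.024,0,0,-29,-1],[0,0,0.036,0,0,-29,-1],[0,0,0.048,0,0,-29,-1],[0,0,0.048,0,0,-29,-1]],
  ],
)

```text
time_s: 18.7
position: [0.5497, -0.0256, 0.0896]
ee_rot: [0.114, 0.993, -0.0, -0.002]
force: [-0.9, -0.5, -0.2]
opening: 0.008
```

```bash
python3 - <<'E'
from plan import *
where()
pr(rows(stroke(list(np.arange(-19,-104,-7))+[-105]*2)+[stroke([-105],d=19)[0]]))
E
```

```text
t 18.7 rel [29.3 10.1 11.6] phi_u 167.3 F [-0.9 -0.5 -0.2] q6 -1.41
[[-0.003, -0.005, -0.000, 0, 0, 6.3, -1], [-0.004, -0.009, -0.000, 0, 0, 13.3, -1], [-0.005, -0.013, -0.000, 0, 0, 20.3, -1], [-0.005, -0.017, -0.000, 0, 0, 27.3, -1], [-0.005, -0.021, -0.000, 0, 0, 34.3, -1], [-0.004, -0.024, -0.000, 0, 0, 41.3, -1], [-0.003, -0.028, -0.000, 0, 0, 48.3, -1], [-0.001, -0.031, -0.000, 0, 0, 55.3, -1], [0.001, -0.035, -0.000, 0, 0, 62.3, -1], [0.003, -0.037, -0.000, 0, 0, 69.3, -1], [0.006, -0.040, -0.000, 0, 0, 76.3, -1], [0.009, -0.043, -0.000, 0, 0, 83.3, -1], [0.013, -0.044, -0.000, 0, 0, 90.3, -1], [0.014, -0.045, -0.000, 0, 0, 92.3, -1], [0.014, -0.045, -0.000, 0, 0, 92.3, -1], [0.009, -0.045, -0.000, 0, 0, 92.3, -1]]
```

arm_command(
  steps=[
    [[-0.003,-0.005,0,0,0,6.3,-1],[-0.004,-0.009,0,0,0,13.3,-1],[-0.005,-0.013,0,0,0,20.3,-1],[-0.005,-0.017,0,0,0,27.3,-1],[-0.005,-0.021,0,0,0,34.3,-1],[-0.004,-0.024,0,0,0,41.3,-1],[-0.003,-0.028,0,0,0,48.3,-1],[-0.001,-0.031,0,0,0,55.3,-1],[0.001,-0.035,0,0,0,62.3,-1],[0.003,-0.037,0,0,0,69.3,-1],[0.006,-0.04,0,0,0,76.3,-1],[0.009,-0.043,0,0,0,83.3,-1],[0.013,-0.044,0,0,0,90.3,-1],[0.014,-0.045,0,0,0,92.3,-1],[0.014,-0.045,0,0,0,92.3,-1],[0.009,-0.045,0,0,0,92.3,-1],[0.009,-0.045,-0.03,0,0,92.3,-1],[0.009,-0.045,-0.06,0,0,92.3,-1],[0.009,-0.045,-0.09,0,0,92.3,-1]],
  ],
)

```text
time_s: 20.6
position: [0.5324, -0.0674, 0.1828]
ee_rot: [0.795, 0.606, -0.0, -0.0]
force: [0.3, 0.1, -0.8]
opening: 0.005
```

```bash
python3 - <<'E'
from plan import *
where()
# view: phi 0, TCP at rel knob: unit coords target (-45, 0) => rel (-25,45)
pos,phi,s=cur(); f=phi-np.degrees(p[3])
n=int(np.ceil(f/8.4)); x0=np.array([where()or 0])
b=stroke([-105],d=19)[0]
pr(rows([(b[0]+(-30-b[0])*i/n,b[1]+(45-b[1])*i/n,105,f-f*i/n) for i in range(1,n+1)]+[(-30,45,105,0)]))
E
```

```text
t 20.6 rel [ 12.4 -31.9 104.8] phi_u 75.1 F [ 0.3  0.1 -0.8] q6 0.12
t 20.6 rel [ 12.4 -31.9 104.8] phi_u 75.1 F [ 0.3  0.1 -0.8] q6 0.12
[[0.007, -0.008, -0.000, 0, 0, 8.3, -1], [0.014, -0.015, -0.000, 0, 0, 16.7, -1], [0.021, -0.021, -0.000, 0, 0, 25.0, -1], [0.028, -0.028, -0.000, 0, 0, 33.4, -1], [0.035, -0.034, -0.000, 0, 0, 41.7, -1], [0.042, -0.041, -0.000, 0, 0, 50.1, -1], [0.049, -0.048, -0.000, 0, 0, 58.4, -1], [0.056, -0.054, -0.000, 0, 0, 66.7, -1], [0.063, -0.061, -0.000, 0, 0, 75.1, -1], [0.063, -0.061, -0.000, 0, 0, 75.1, -1]]
```

arm_command(
  steps=[
    [[0.007,-0.008,0,0,0,8.3,-1],[0.014,-0.015,0,0,0,16.7,-1],[0.021,-0.021,0,0,0,25,-1],[0.028,-0.028,0,0,0,33.4,-1],[0.035,-0.034,0,0,0,41.7,-1],[0.042,-0.041,0,0,0,50.1,-1],[0.049,-0.048,0,0,0,58.4,-1],[0.056,-0.054,0,0,0,66.7,-1],[0.063,-0.061,0,0,0,75.1,-1],[0.063,-0.061,0,0,0,75.1,-1],[0.063,-0.061,0,0,0,75.1,-1]],
  ],
)

```text
time_s: 21.7
position: [0.4906, 0.0095, 0.182]
ee_rot: [1.0, -0.003, 0.0, 0.0]
force: [0.1, -0.3, -0.6]
opening: 0.008
```

```bash
python3 - <<'E'
from plan import *
where(); d=snap('wrist','w8.png');pickle.dump(d,open('w8.pkl','wb'));where()
a=d['image'][:,:,::-1]
print(np.linalg.inv(d['world_to_cam'])[:3,3])
u=proj(d,U(p,[50,-2,50]))[0]; print(u)
x,y=int(u[0])-33,max(0,int(u[1])-25); print(x,y)
cv2.imwrite('pics/w8c.png',cv2.resize(a[y:y+50,x:x+66],None,fx=12,fy=12,interpolation=cv2.INTER_CUBIC))
E
```

```text
t 21.7 rel [-30.   44.7 104. ] phi_u 0.2 F [ 0.1 -0.3 -0.6] q6 1.57
t 21.75 rel [-29.9  44.5 103.9] phi_u 0.1 F [ 0.2  0.1 -0. ] q6 1.57
[0.56028025 0.00903393 0.3518946 ]
[316.5951185   80.47047464]
283 55
```

View pics/w8c.png

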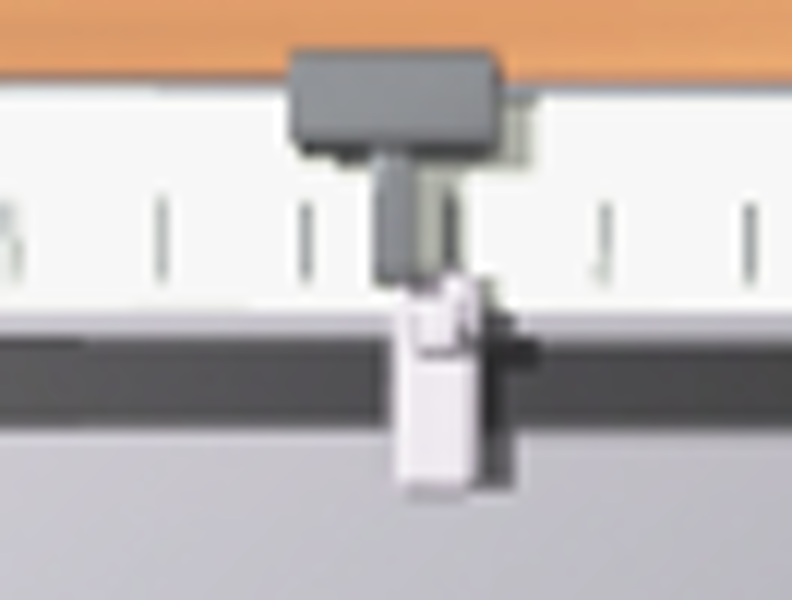

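View pics/w8.png

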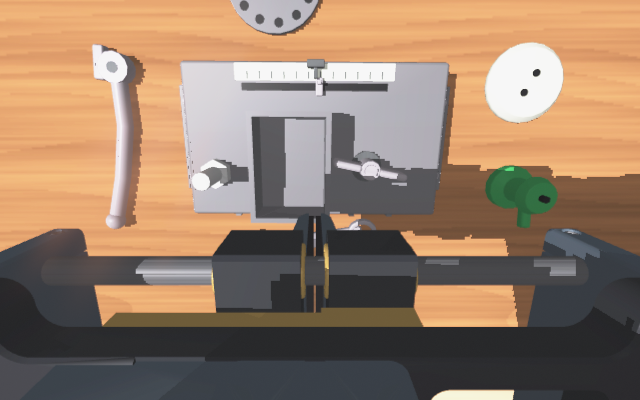

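```bash
python3 - <<'E'
from plan import *
b=stroke([-104],d=19)[0]
pr(rows([(-30+(b[0]+30)*i/9,45+(b[1]-45)*i/9,104,76*i/9) for i in range(1,10)]+[b[:2]+(z,76) for z in (85,60,38,22,12,12)]))
E
```

```text
[[0.004, 0.008, -0.000, 0, 0, -8.3, -1], [0.009, 0.017, -0.000, 0, 0, -16.8, -1], [0.014, 0.025, -0.000, 0, 0, -25.2, -1], [0.018, 0.034, -0.000, 0, 0, -33.7, -1], [0.023, 0.042, -0.000, 0, 0, -42.1, -1], [0.028, 0.051, -0.000, 0, 0, -50.6, -1], [0.032, 0.059, -0.000, 0, 0, -59.0, -1], [0.037, 0.068, -0.000, 0, 0, -67.5, -1], [0.042, 0.076, -0.000, 0, 0, -75.9, -1], [0.042, 0.076, 0.019, 0, 0, -75.9, -1], [0.042, 0.076, 0.044, 0, 0, -75.9, -1], [0.042, 0.076, 0.066, 0, 0, -75.9, -1], [0.042, 0.076, 0.082, 0, 0, -75.9, -1], [0.042, 0.076, 0.092, 0, 0, -75.9, -1], [0.042, 0.076, 0.092, 0, 0, -75.9, -1]]
```

arm_command(
  steps=[
    [[0.004,0.008,0,0,0,-8.3,-1],[0.009,0.017,0,0,0,-16.8,-1],[0.014,0.025,0,0,0,-25.2,-1],[0.018,0.034,0,0,0,-33.7,-1],[0.023,0.042,0,0,0,-42.1,-1],[0.028,0.051,0,0,0,-50.6,-1],[0.032,0.059,0,0,0,-59,-1],[0.037,0.068,0,0,0,-67.5,-1],[0.042,0.076,0,0,0,-75.9,-1],[0.042,0.076,0.019,0,0,-75.9,-1],[0.042,0.076,0.044,0,0,-75.9,-1],[0.042,0.076,0.066,0,0,-75.9,-1],[0.042,0.076,0.082,0,0,-75.9,-1],[0.042,0.076,0.092,0,0,-75.9,-1],[0.042,0.076,0.092,0,0,-75.9,-1]],
  ],
)

```text
time_s: 23.25
position: [0.5309, -0.0671, 0.0887]
ee_rot: [0.791, 0.612, -0.001, -0.001]
force: [0.1, -0.6, 0.1]
opening: 0.002
```

```bash
python3 - <<'E'
from plan import *
where()
pr(rows(stroke([-106,-112,-118,-124,-129,-132,-133.5,-133.5])+[stroke([-133.5],d=19)[0]]))
E
```

```text
t 23.25 rel [ 10.9 -31.6  10.6] phi_u 75.9 F [ 0.1 -0.6  0.1] q6 0.11
[[-0.001, -0.005, -0.001, 0, 0, 1.9, -1], [-0.002, -0.008, -0.001, 0, 0, 7.9, -1], [-0.003, -0.011, -0.001, 0, 0, 13.9, -1], [-0.003, -0.015, -0.001, 0, 0, 19.9, -1], [-0.003, -0.017, -0.001, 0, 0, 24.9, -1], [-0.003, -0.019, -0.001, 0, 0, 27.9, -1], [-0.003, -0.020, -0.001, 0, 0, 29.4, -1], [-0.003, -0.020, -0.001, 0, 0, 29.4, -1], [-0.006, -0.015, -0.001, 0, 0, 29.4, -1]]
```

arm_command(
  steps=[
    [[-0.001,-0.005,-0.001,0,0,1.9,-1],[-0.002,-0.008,-0.001,0,0,7.9,-1],[-0.003,-0.011,-0.001,0,0,13.9,-1],[-0.003,-0.015,-0.001,0,0,19.9,-1],[-0.003,-0.017,-0.001,0,0,24.9,-1],[-0.003,-0.019,-0.001,0,0,27.9,-1],[-0.003,-0.0195,-0.001,0,0,29.4,-1],[-0.003,-0.0195,-0.001,0,0,29.4,-1],[-0.005,-0.015,-0.001,0,0,29.4,-1],[-0.005,-0.015,-0.03,0,0,29.4,-1],[-0.005,-0.015,-0.06,0,0,29.4,-1],[-0.005,-0.015,-0.092,0,0,29.4,-1],[-0.005,-0.015,-0.092,0,0,29.4,-1]],
  ],
)

```text
time_s: 24.55
position: [0.5189, -0.0683, 0.1864]
ee_rot: [0.92, 0.391, 0.004, 0.002]
force: [0.7, 0.4, 0.4]
opening: 0.003
```

```bash
python3 - <<'E'
from plan import *
where()
pos,phi,s=cur(); f=phi-np.degrees(p[3]); d=(pos-K)*1000
n=8
pr(rows([(d[0]+(-30-d[0])*i/n,d[1]+(45-d[1])*i/n,104,f-f*i/n) for i in range(1,n+1)]+[(-30,45,104,0)]))
E
```

```text
t 24.55 rel [ -1.1 -32.8 108.3] phi_u 46.5 F [0.7 0.4 0.4] q6 0.61
[[0.004, -0.009, 0.004, 0, 0, 5.8, -1], [0.009, -0.019, 0.004, 0, 0, 11.6, -1], [0.014, -0.028, 0.004, 0, 0, 17.4, -1], [0.018, -0.037, 0.004, 0, 0, 23.2, -1], [0.023, -0.047, 0.004, 0, 0, 29.0, -1], [0.027, -0.056, 0.004, 0, 0, 34.9, -1], [0.032, -0.065, 0.004, 0, 0, 40.7, -1], [0.036, -0.075, 0.004, 0, 0, 46.5, -1], [0.036, -0.075, 0.004, 0, 0, 46.5, -1]]
```

arm_command(
  steps=[
    [[0.004,-0.009,0,0,0,5.8,-1],[0.009,-0.019,0,0,0,11.6,-1],[0.014,-0.028,0,0,0,17.4,-1],[0.018,-0.037,0.004,0,0,23.2,-1],[0.023,-0.047,0.01,0,0,29,-1],[0.027,-0.056,0.016,0,0,34.9,-1],[0.032,-0.065,0.022,0,0,40.7,-1],[0.036,-0.075,0.023,0,0,46.5,-1],[0.036,-0.075,0.023,0,0,46.5,-1],[0.036,-0.075,0.023,0,0,46.5,-1]],
  ],
)

```text
time_s: 25.55
position: [0.487, 0.0101, 0.1586]
ee_rot: [1.0, -0.003, -0.0, 0.0]
force: [-0.2, -0.4, 0.3]
opening: 0.002
```

```bash
python3 - <<'E'
from plan import *
d=snap('wrist','w9.png');pickle.dump(d,open('w9.pkl','wb'));where()
a=d['image'][:,:,::-1]
u=proj(d,U(p,[50,-2,50]))[0]
x,y=int(u[0])-33,max(0,int(u[1])-25); print(u,x,y)
cv2.imwrite('pics/w9c.png',cv2.resize(a[y:y+50,x:x+66],None,fx=12,fy=12,interpolation=cv2.INTER_CUBIC))
print(proj(d,U(p,[[65,0,45],[50,0,50],[38,0,50],[57,0,45],[57,10,45]])))
E
```

```text
t 25.6 rel [-33.5  45.   80.7] phi_u 0.0 F [-0.5 -0.2  0.3] q6 1.57
[317.42761037  71.33262319] 284 46
[[314.76951798  50.81145788]
 [314.73902175  71.32810375]
 [314.708525    88.3893011 ]
 [314.74892846  62.36005166]
 [301.48424328  62.33763654]]
```

View pics/w9c.png

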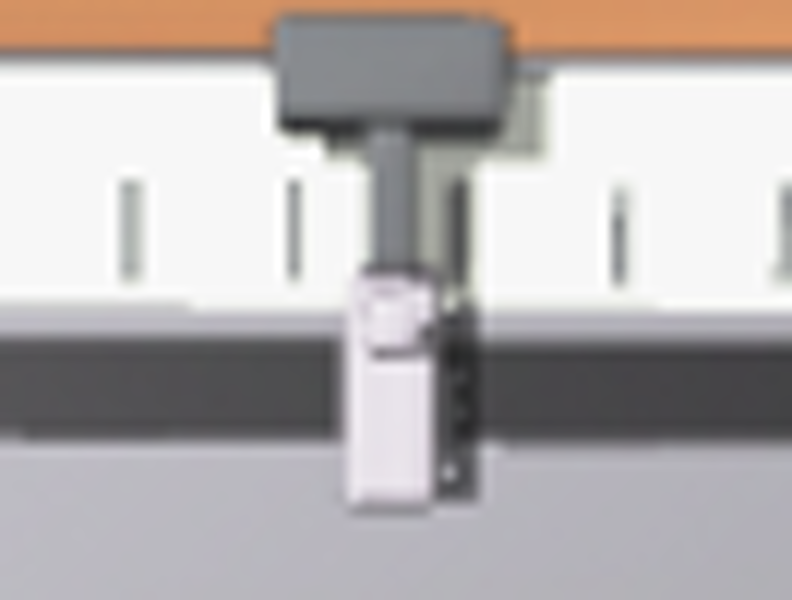

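```bash
python3 - <<'E'
import pickle,numpy as np
d=pickle.load(open('w9.pkl','rb')); g=d['image'].astype(int)
for y in (50,53,60,64,70,75,78,82,85): print(y,g[y,304:328].sum(1)//3)
E
```

```text
50 [122 119 117 142 138 139 139 139 138 137 138 138 138 137 138 138 137 136
 136 135 132 116  98 127]
53 [247 247 236 142 140 139 139 139 138 138 137 136 136 136 135 134 134 134
 132 132 129 116 120 160]
60 [247 247 247 247 246 247 247 247 247 247 213 139 134 128 119 160 160 156
 151 204 247 247 247 247]
64 [247 247 247 246 162 238 247 247 247 247 214 137 133 127 117 161 155 111
  88 194 247 247 247 247]
70 [247 247 247 247 247 247 247 246 242 229 224 201 197 211 220 219 144 169
 154 198 247 247 247 247]
75 [ 79  79  78  78  78  78  78  80 137 229 214 141 141 143 148 143  86  44
  43  51  74  73  73  73]
78 [ 79  79  78  78  78  77  77  79 137 230 230 229 231 232 227 215 103  70
  44  51  73  74  73  72]
82 [114 113 113 113 113 113 112 114 150 230 230 229 231 231 227 213 102  73
  55  69 110 107  94  94]
85 [187 187 187 187 187 187 186 184 190 230 231 230 231 232 226 213 125 160
  83 110 184 184 184 183]
```

arm_command(
  steps=[
    [[-0.01,0,-0.03,0,0,0,-1],[-0.03,0,-0.06,0,0,0,-1],[-0.05,0,-0.1,0,0,0,-1],[-0.05,0,-0.12,0,0,0,-1],[-0.05,0,-0.12,0,0,0,-1],[-0.05,0,-0.12,0,0,0,-1]],
  ],
)

```text
time_s: 26.2
position: [0.437, 0.0103, 0.2785]
ee_rot: [1.0, -0.004, 0.0, 0.0]
force: [0.5, 0.2, -0.6]
opening: 0.005
```

```bash
python3 - <<'E'
from plan import *
where(); d=snap('wrist','w10.png')
E
```

```text
t 26.2 rel [-83.7  45.  200.5] phi_u -0.1 F [ 0.5  0.2 -0.6] q6 1.58
```

View pics/w10.png

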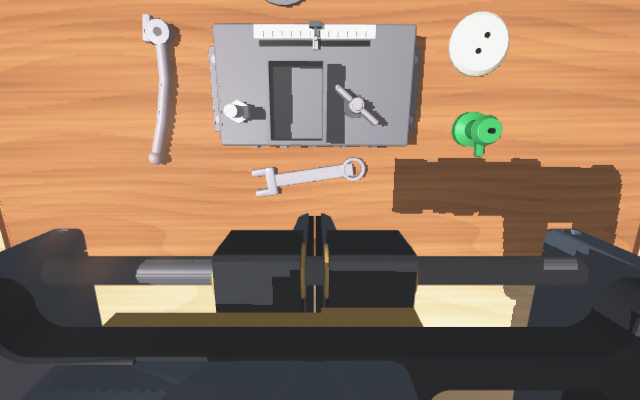

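The picture shows the pointer (316,43) directly under the rider's point (316,27). The knob is clear of the fingers, and the bolt, spanner, lever, sprinkler and cover look unmoved.

```bash
python3 - <<'E'
from station import r
print(r.finish_job())
E
```

```text
the job is handed in; nothing more can be done
None
```

The seed rate is set: the pointer now stands in line with the rider's point, and I handed the job in at about 26 s of the 67 s allowed.

- **Turning:** I stroked the wings clockwise with shut fingertips in four passes, about 480° in all. The fingers backed off the wing before each lift. The wrist force readings stayed under about 2 N; I read them only at the end of each move.
- **Alignment:** The last close-up puts the pointer's tab about 0.2–0.3 mm past the rider's point, and its pin about 0.2 mm short of it. That is within what the picture can resolve, so I left it there.
- **Pointer travel:** After the second stroke, one oblique view gave the pointer's position about 2.5 mm off what the knob's turning implied. I put this down to that view's calibration, because the straight-on views matched the turning.
- **End state:** The gripper is well above the unit and touching nothing. The bolt, spanner, lever, sprinkler and socket cover look unmoved in the last picture. The seed plate was mostly out of frame there, though an earlier view showed it apparently in its place.

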